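Move the wide chromatography plate from the drying rack to the light panel

ROBOT

A 6-joint arm with a two-finger parallel gripper is mounted at the origin on the work surface. World frame = base frame: x ahead of the robot, y to its left, z up, the work surface at z = 0. Lengths are in m, angles in rad, forces in N, time in s.
With the tool pointing down it reaches from about 0.275 to 0.75 m from the base axis. Payload 10.2 kg.
Tool frame: the origin (TCP) lies between the finger pads; the fingertips stand 19 mm ahead of it and the grasp point (between the pads) is the TCP; y points along the fingers, x is the direction in which the jaws open and shut, and the axes are right-handed (so a half turn about y gives the same grasp; the last joint's range is limited). The gripper opens to 85 mm and grips with 20 to 120 N. Pads are 22 mm wide; open, the fingers measure 114 mm over their backs; the gripper's body (76 mm by 85 mm) begins 54 mm behind the grasp point. The pads swing forward as they close: fully open they stand 13 mm farther back than shut.
Start: joints at [1, 0.313, 1.498, -0, 1.331, -0.223], TCP at [0.179, 0.494, 0.25] pointing down, gripper open.
Joint ranges: [-2.94, 2.94], [-0.97, 2.17], [0.19, 2.56], [-1.23, 4.37], [0.02, 3.11], [-2.88, 2.88]. Speed limits (rad/s): [2.39, 2.39, 3.01, 3.14, 3.14, 3.14].

INTERFACE

Orientations are given as a unit quaternion [x, y, z, w].
In Python, from cell import get_state, snapshot, job_done gives the robot as it stands.
- The arm moves only by the shell command python3 -m crank 'ROWS' [OPENING] [FORCE]. ROWS is JSON, a list of rows, each a list of 2 entries, a list of its own where there are three numbers: the shift along the world's x, y, z in cm, then the turn, a rotation vector about the world's x, y, z in degrees. A call has 1 to 12 rows; each row shifts and turns the commanded pose from where the row before left it; what a row does not reach is not made up. A row lasts 1/12 s, in which the tool goes at most 41.7 mm and 7.16 degrees, less where a joint would pass 70% of its speed; a pose out of reach is approached as far as the arm can. A call with a gripper value outside its range is refused whole. OPENING is the opening in per cent of the stroke, from 0 (shut) to 100 (fully open), set as the call begins (- or left out, the last holds). The fingers move at their own pace and stop on an object; FORCE is the grip in N (left out, the last holds). Time passes only in rows, so rows that do not move let the fingers close. It gives the time, the measured TCP pose, the force and the opening at its end, in the units of the state.
- get_state(): the state, without advancing time (a new reading comes with each control period).
- snapshot(name): name is "scene" or "top"; returns a dict with "img" (400x640x3 uint8, red, green, blue), "range_z" (400x640 float32, m along the optical axis (not along the pixel's ray), 0 where there is no reading), "intrinsics" (3x3 intrinsics, pixels), "k1" (the pictures are not rectified: a ray, as slopes to the right and down, at radius r is drawn at 1 + k1 r^2 times it, then the intrinsics apply), "position" and "attitude" of the camera in the world. Camera axes: x right, y up, looking along -z (the intrinsics and any distortion apply to the point x, -y, -z); pixel columns grow to the right and rows downward; lengths in m; the calibration is good to about 2 mm. A picture is of the moment at which its call begins.
- job_done(): hands the job in, once; it reports no verdict.
The state is a dict: "clock": time; "joint_pos": joint angles; "qd": joint speeds; "joint_torque": joint torques, N m; "tcp_pos": TCP position; "eef_rot": TCP orientation; "force": force on the tool from outside, world axes, zero at the start; "moment": the same for the moment, N m; "finger_gap": finger opening in m.
Only numpy, scipy, OpenCV 4.12 (cv2) and the standard library are available. Lean on these libraries where they do the work, as an engineer would, in place of code of your own. Each camera call takes 0.05 s, during which the arm holds its last target.

TASK

Slide the one wide glass plate straight up out of its slot in the white drying rack, then set its lower edge on the ledge of the light panel and let it lean back flat against its face, centred, strip edge uppermost. Then flip the panel's toggle switch all the way over, away from the robot. Set the plate down rather than dropping it, leave the two narrow plates in the rack, and do not shift or knock over anything else on the bench.

Things in the scene. Friction and masses are not known exactly. Their poses are not given: they have to be found in the camera images.
- plate_strip (a point): Centre of the wide plate's grey strip, 102 mm above its lower edge and 47 mm above its centre. Axes as the plate's.
- narrow_a_mid (a point): Centre of a narrow plate (50 mm wide, otherwise like the wide one: 110 mm tall, grey strip on top), to be left in the rack.
- narrow_b_mid (a point): Centre of the other narrow plate, like the first, to be left in the rack.
- plate_mid (a point): The wide plate, the one to move: frosted glass 80 mm wide, 110 tall, 5 thick, about 115 g, with a grey strip along its whole top edge (16 mm tall, 9 thick; grip here). It stands upright in one of the rack's three slots. This point is its centre, 55 mm above its lower edge. Axes: x through its thickness, y along its width, z up to the strip.
- plate: The wide plate; origin at the middle of its lower edge, axes as for its centre.
- rack: White plastic drying rack fixed to the bench, 150 mm (x) by 96 (y), 44 tall; origin under its centre. Slots at x = -45, 0, +45 mm run along its y: 8 mm wide, 84 long, floor 12 mm above the bench, walls 32 mm above the floor. A plate in it faces along the rack's x, its top 122 mm above the bench. Rack and light panel may swap sides.
- stand: Grey base of the light panel, fixed to the bench: 150 mm (x) by 215 (y, from -145 to +70), 20 thick; origin on the bench beneath the middle of the panel, z up, x roughly away from the robot. It carries the panel and the toggle.
- panel: Light panel: a face 110 mm wide (y), 65 high (z), leaning back 20 degrees towards the robot's side; it looks away from the robot and up. Origin: middle of the inner corner of face and ledge, 32 mm above the bench. x: outward normal of the face, z: up along it. The ledge is square to the face, at z = 0, 30 mm deep, with a 5 mm high lip on its outer 3 mm.
- seat (a point): Where the plate's centre must end: 55 mm up the face from the ledge, 2.5 mm off the face, mid-width. Axes parallel to the panel's; the seated plate's axes are parallel to them (x and y may both be reversed). The plate's strip then stands clear above the face.
- switch_tip (a point): Centre of the toggle's black ball tip (26 mm diameter) on a 10 mm steel stem. It is 50 mm from the pivot, which is at x = 0, y = -108, z = 42 mm on the stand and turns about the stand's y. End to end the tip travels 48 mm along the stand's x, at 86 mm above the bench (92 in mid-travel). Its block is 70 (x) by 50 mm (y), top 45 mm above the bench.
- switch (a joint): Toggle switch on the stand, 0 to 1 rad; starts between 0 and 0.15 leaning towards the stand's -x (towards the robot); 1 is fully over to the stand's +x. Needs about 1.5 N at the tip and stays where it is left.
- reagent: Bystander, loose, to be left alone: amber glass bottle, 58 mm across, 130 mm tall. Origin at the centre of its underside.
- vial: Bystander, loose, to be left alone: small capped clear vial, 28 mm across, 50 mm tall, between rack and light panel. Origin at the centre of its underside.
- beaker: Bystander, loose, to be left alone: empty glass beaker, 60 mm across, 75 mm tall. Origin at the centre of its underside.
- stopper: Bystander, loose, to be left alone: ground-glass stopper standing on its narrow end, 26 mm across, 50 mm tall, between rack and light panel on the robot's side. Origin at the centre of its underside.
- flask: Bystander, loose, to be left alone: round glass flask in a cork ring, 72 mm across, 105 mm tall. Origin at the centre of its underside.
- jar: Bystander, loose, to be left alone: white plastic jar, 64 mm across, 70 mm tall. Origin at the centre of its underside.
- mortar: Bystander, loose, to be left alone: white ceramic bowl, 90 mm across, 50 mm tall. Origin at the centre of its underside.
Mind the look-alikes: they are no part of the job. Leave any blue or green look-alike of the plate alone.

How it is judged:
On the way, in this order (a step that is already met when the one before it is completed fails the run):
1. the wide plate is lifted clear of its slot, upright (z of plate in the frame of rack above 0.05 m and angle between plate_mid's own z axis and vertical below 0.6 rad), for 0.1 s.
2. the wide plate stands on the ledge, leaning flat on the panel, released (x of plate_mid in the frame of panel between -0.002 and 0.009 m and y of plate_mid in the frame of panel between -0.015 and 0.015 m and z of plate_mid in the frame of panel between 0.05 and 0.06 m and z of plate_strip in the frame of panel above 0.095 m and angle between the z axis of plate_mid and the z axis of panel, either way round below 0.09 rad and angle between the y axis of plate_mid and the y axis of panel, either way round below 0.15 rad and contact force between the fingers and plate below 0.05 N and linear speed of plate below 0.02 m/s), for 0.3 s.
3. the toggle is flipped fully over (value of joint switch above 0.85 rad), for 0.2 s.
At the end, for the whole second after the job is handed in: The wide plate rests released and still, strip up, foot on the ledge (5 mm), leaning on the panel (5 degrees; centre within 9 mm of the face), centred within 15 mm, square within 0.15 rad; toggle past 0.85 rad; both narrow plates within 20 mm of their start (all of step 2 and distance of each of narrow_a_mid, narrow_b_mid from where it was at the start of the episode below 0.02 m and value of joint switch above 0.85 rad); the robot touches nothing.
It fails at once if a narrow plate is moved more than 20 mm (distance of any of narrow_a_mid, narrow_b_mid from where it was at the start of the episode above 0.02 m).
It fails at once if the wide plate is dropped (falls faster than 0.5 m/s out of the grip) (linear speed of plate above 0.5 m/s and contact force between the fingers and plate below 0.05 N).
It fails at once if another thing on the bench is shifted more than 30 mm or tipped over (distance of any of reagent, vial, beaker, stopper, flask, jar, mortar from where it was at the start of the episode above 0.03 m or angle between any of reagent, vial, beaker, stopper, flask, jar, mortar's own z axis and vertical above 0.5 rad).
It also fails if it takes over 51 s, if anything falls off the work surface, if the arm or the gripper's body presses on something with over 40 N, if the wrist force passes 120 N, or if a joint passes its speed limit or range.

## Working session

There is one attempt and no reset: what is moved stays moved. The work goes in short steps, Python scripts to look and compute and a shell command to move; the robot and the scene stay as the last step left them, time stands still between calls to the robot, and variables do not carry over. Pictures are saved under pics/ and viewed, and the job is handed in when it is done.

```bash
ls; mkdir -p pics
cat > h.py <<'E'
import numpy as np, cv2, pickle
from scipy.spatial.transform import Rotation as R
from cell import get_state, snapshot
def take(n,tag):
    s=snapshot(n); pickle.dump(s,open(f'pics/{tag}.pkl','wb')); cv2.imwrite(f'pics/{tag}.png',s['img'][:,:,::-1]); return s
def load(tag): return pickle.load(open(f'pics/{tag}.pkl','rb'))
def rot(s):
    a=np.array(s['attitude']); return a if a.shape==(3,3) else R.from_quat(a).as_matrix()
def slopes(s,u,v):
    K=np.array(s['intrinsics']);k=s['k1']
    d=np.array([(u-K[0,2])/K[0,0],(v-K[1,2])/K[1,1]]); x=d.copy()
    for _ in range(30): x=d/(1+k*(x@x))
    return x
def ray(s,u,v):
    x=slopes(s,u,v); return np.array(s['position']),rot(s)@np.array([x[0],-x[1],-1])
def at(s,u,v,z=None):
    o,d=ray(s,u,v)
    if z is None: return o+d*s['range_z'][int(round(v)),int(round(u))]
    return o+d*(z-o[2])/d[2]
def proj(s,p):
    q=rot(s).T@(np.array(p)-np.array(s['position'])); x=np.array([q[0],-q[1]])/-q[2]
    x=x*(1+s['k1']*(x@x)); K=np.array(s['intrinsics']); return K[:2,:2]@x+K[:2,2]
def crop(tag,u0,v0,u1,v1,f,out):
    im=cv2.imread(f'pics/{tag}.png')[v0:v1,u0:u1]; cv2.imwrite(f'pics/{out}.png',cv2.resize(im,None,fx=f,fy=f,interpolation=cv2.INTER_CUBIC))
E
python3 - <<'E'
from h import *
for n in ('scene','top'):
    s=take(n,n+'0'); print(n,s['intrinsics'],s['k1'],s['position'],s['attitude'])
print(get_state())
E
```

```text
pics
scene [[517.13646019   0.         307.97635287]
 [  0.         517.13646019 204.36335295]
 [  0.           0.           1.        ]] -0.14757715173300173 [ 1.08799627 -0.56010377  0.7898686 ] [0.37222654 0.13915516 0.30789297 0.86445657]
top [[378.8857179    0.         320.65327105]
 [  0.         378.8857179  197.87512009]
 [  0.           0.           1.        ]] -0.05166750116213226 [ 0.53692995 -0.00449205  0.90199442] [-0.03433716  0.0193463   0.70947817 -0.70362448]
{'clock': 0.1, 'joint_pos': array([ 9.99640312e-01,  3.13407164e-01,  1.49837382e+00,  1.50215093e-05,
        1.33099682e+00, -2.23395867e-01]), 'qd': array([ 0.00185846, -0.0011125 , -0.00170043, -0.0006985 , -0.00080644,
       -0.00108937]), 'joint_torque': array([ 2.90213837e-03, -4.12898862e+01, -2.60141087e+01, -1.28488314e-04,
        3.07934490e-03, -2.72467156e-05]), 'tcp_pos': array([0.17880551, 0.49338864, 0.24978079]), 'eef_rot': array([ 0.57911748,  0.40556694, -0.40634654, -0.57880988]), 'force': array([-0.07802608, -0.18645598,  0.34261171]), 'moment': array([ 0.00669195, -0.07107756, -0.03264781]), 'finger_gap': 0.08508244834924705}
```

View pics/scene0.png

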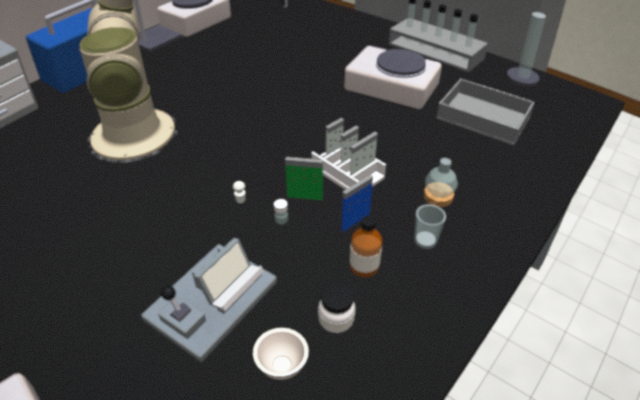

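View pics/top0.png

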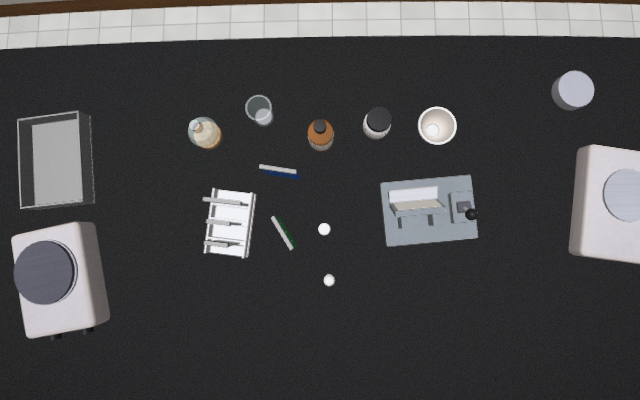

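Run:
```python
from h import *
t=load('top0'); s=load('scene0')
print(rot(t)); 
print('base proj',proj(t,[0,0,0]),proj(s,[0,0,0]),'tcp',proj(t,get_state()['tcp_pos']),proj(s,get_state()['tcp_pos']))
for u,v in [(320,134),(258,108),(324,229),(329,280),(204,132),(377,122),(437,125),(230,222),(430,210),(471,213)]:
    print((u,v),at(t,u,v).round(3))
crop('top0',190,150,310,270,6,'c_rack'); crop('top0',370,165,490,255,6,'c_stand')
crop('scene0',270,110,400,240,6,'c_rack_s'); crop('scene0',130,225,290,360,5,'c_stand_s')
```

```text
[[-0.00746711  0.99708382 -0.075948  ]
 [-0.99974101 -0.00907663 -0.02086937]
 [-0.02149787  0.0757725   0.99689336]]
base proj [328.78510639 457.51375035] [131.83114381 134.13313648] tcp [ 47.72447995 431.06800016] [298.67004069   1.00580699]
(320, 134) [0.735 0.013 0.104]
(258, 108) [0.823 0.164 0.015]
(324, 229) [0.532 0.006 0.05 ]
(329, 280) [ 0.419 -0.004  0.051]
(204, 132) [0.75  0.273 0.078]
(377, 122) [ 0.537 -0.004  0.902]
(437, 125) [ 0.777 -0.265  0.012]
(230, 222) [0.548 0.203 0.113]
(430, 210) [ 0.571 -0.221  0.092]
(471, 213) [ 0.563 -0.305  0.102]
```

View pics/c_rack.png

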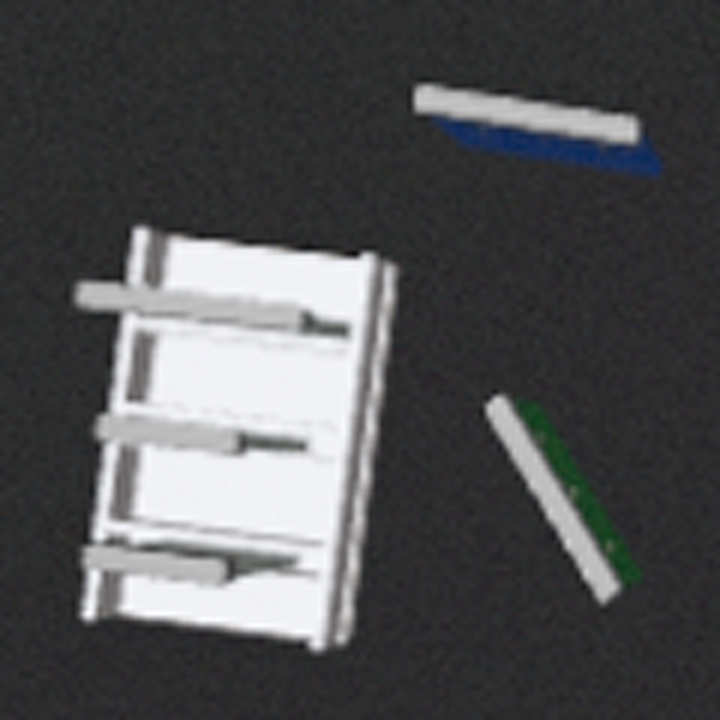

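View pics/c_stand.png

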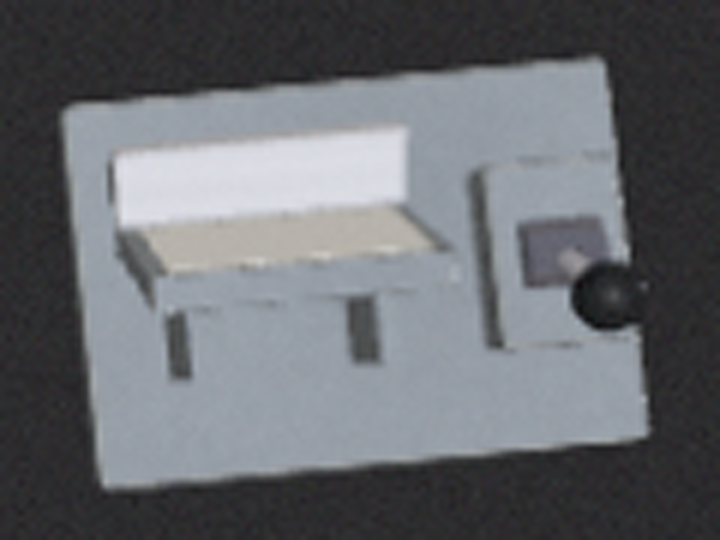

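View pics/c_rack_s.png

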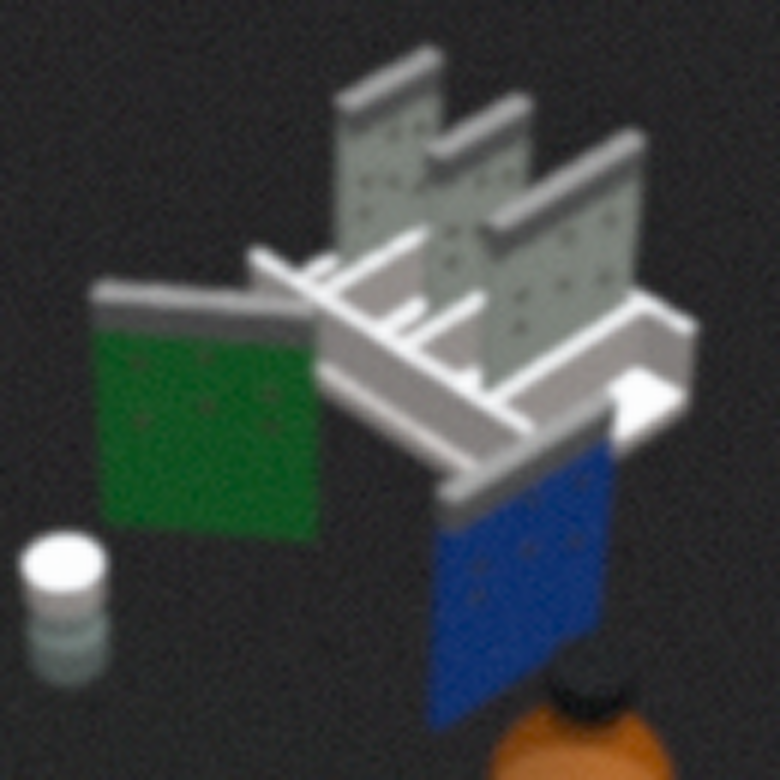

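View pics/c_stand_s.png

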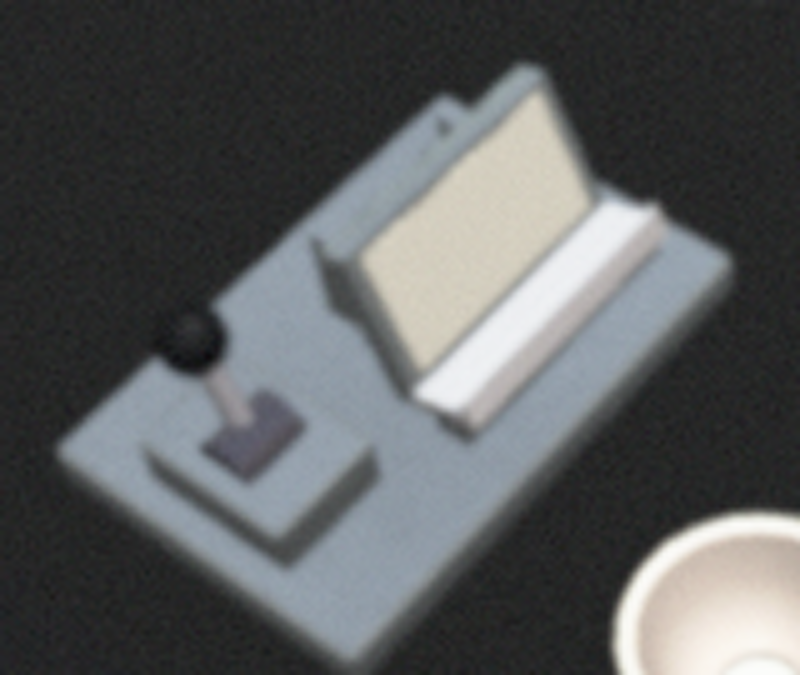

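Run:
```python
from h import *
crop('top0',198,190,250,212,15,'d1'); crop('scene0',340,125,384,180,10,'d2')
s=load('top0'); np.set_printoptions(linewidth=250)
print(s['range_z'][195:208,198:252:2].round(3))
```

```text
[[0.912 0.912 0.91  0.91  0.909 0.909 0.911 0.868 0.868 0.886 0.899 0.898 0.9   0.898 0.897 0.898 0.898 0.899 0.898 0.898 0.898 0.896 0.894 0.896 0.896 0.898 0.863]
 [0.912 0.91  0.909 0.79  0.909 0.908 0.912 0.866 0.872 0.883 0.898 0.896 0.895 0.895 0.896 0.896 0.894 0.896 0.894 0.896 0.896 0.896 0.895 0.895 0.895 0.896 0.862]
 [0.91  0.909 0.91  0.788 0.786 0.785 0.789 0.788 0.864 0.887 0.895 0.898 0.899 0.896 0.899 0.896 0.898 0.898 0.895 0.896 0.896 0.895 0.896 0.896 0.898 0.895 0.864]
 [0.911 0.91  0.909 0.788 0.787 0.785 0.786 0.785 0.789 0.787 0.786 0.784 0.862 0.899 0.895 0.895 0.894 0.898 0.896 0.892 0.896 0.898 0.897 0.897 0.892 0.892 0.863]
 [0.91  0.909 0.908 0.785 0.786 0.787 0.786 0.787 0.786 0.786 0.787 0.784 0.786 0.785 0.786 0.786 0.862 0.897 0.895 0.896 0.895 0.895 0.893 0.895 0.895 0.896 0.862]
 [0.907 0.909 0.909 0.788 0.785 0.785 0.784 0.786 0.786 0.786 0.785 0.785 0.784 0.786 0.786 0.787 0.785 0.786 0.785 0.786 0.863 0.897 0.895 0.898 0.896 0.897 0.864]
 [0.909 0.911 0.909 0.911 0.91  0.906 0.789 0.784 0.784 0.783 0.785 0.786 0.785 0.787 0.786 0.785 0.785 0.786 
[... 345 characters left out ...]
85 0.788 0.808 0.827 0.846 0.875 0.864]
 [0.91  0.909 0.909 0.91  0.908 0.907 0.905 0.863 0.866 0.863 0.863 0.863 0.864 0.864 0.865 0.863 0.897 0.878 0.787 0.786 0.785 0.789 0.808 0.828 0.847 0.867 0.866]
 [0.907 0.909 0.908 0.907 0.907 0.908 0.907 0.863 0.88  0.893 0.897 0.894 0.872 0.861 0.864 0.86  0.864 0.863 0.866 0.861 0.893 0.884 0.864 0.841 0.847 0.861 0.866]
 [0.908 0.906 0.907 0.91  0.908 0.908 0.908 0.864 0.879 0.897 0.894 0.892 0.893 0.895 0.896 0.887 0.864 0.862 0.865 0.862 0.863 0.862 0.862 0.862 0.893 0.863 0.866]
 [0.909 0.908 0.911 0.907 0.907 0.906 0.865 0.866 0.88  0.897 0.893 0.896 0.898 0.896 0.899 0.897 0.896 0.893 0.892 0.895 0.866 0.861 0.86  0.864 0.861 0.862 0.866]]
```

View pics/d1.png

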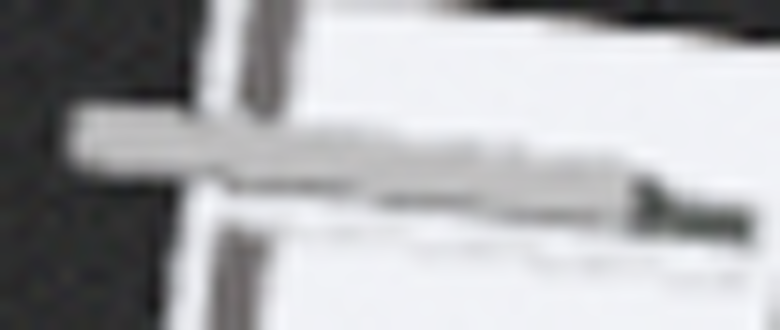

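View pics/d2.png

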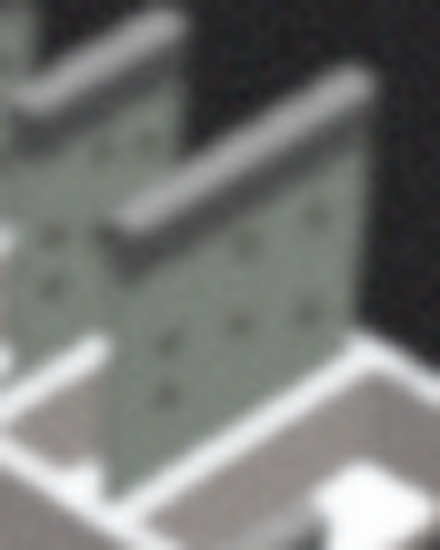

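Run:
```python
from h import *
from scipy.optimize import least_squares
t=load('top0'); s=load('scene0')
def cloud(c,u0,u1,v0,v1,z0,z1):
    P=[];UV=[]
    for v in range(v0,v1):
        for u in range(u0,u1):
            if c['range_z'][v,u]>0:
                p=at(c,u,v)
                if z0<p[2]<z1: P.append(p);UV.append((u,v))
    return np.array(P),np.array(UV)
for c,b,nm in ((t,(198,252,194,208),'top'),(s,(345,382,128,155),'scene')):
    P,UV=cloud(c,*b,0.1175,0.13)
    xy=P[:,:2]; r=cv2.minAreaRect(xy.astype(np.float32)*1000)
    m=xy.mean(0); w,V=np.linalg.eigh(np.cov(xy.T)); d=V[:,1]
    print(nm,len(P),'z',P[:,2].mean().round(4),'mean',m.round(4),'yaw of long axis',np.degrees(np.arctan2(d[1],d[0])).round(2),'ext',(np.ptp(xy@d)*1000).round(1),(np.ptp(xy@V[:,0])*1000).round(1), r)
# stand corners
C=np.array([[75,70,20],[75,-145,20],[-75,-145,20],[-75,70,20]])/1000
ut=np.array([(65,106),(603,58),(649,437),(103,488)])/6+[370,165]
us=np.array([(733,258),(352,656),(60,450),(448,97)])/5+[130,225]
def tf(p,q): c,s_=np.cos(p[2]),np.sin(p[2]); return np.array([p[0]+c*q[0]-s_*q[1],p[1]+s_*q[0]+c*q[1],q[2]])
def res(p,which): 
    o=[]
    if 't' in which: o+=[(proj(t,tf(p,q))-u)/378*.88 for q,u in zip(C,ut)]
    if 's' in which: o+=[(proj(s,tf(p,q))-u)/517*1.1 for q,u in zip(C,us)]
    return np.ravel(o)*1000
for w in ('t','s','ts'):
    f=least_squares(res,[.55,-.22,0.1],args=(w,)); print(w,f.x.round(4),np.degrees(f.x[2]).round(2)); print(f.fun.round(1))
```

```text
top 166 z 0.123 mean [0.5932 0.2183] yaw of long axis 82.47 ext 78.1 9.1 ((593.300537109375, 218.80172729492188), (78.11689758300781, 9.055519104003906), 82.2966079711914)
scene 189 z 0.1219 mean [0.5814 0.2209] yaw of long axis 111.42 ext 75.3 68.9 ((570.5496826171875, 223.81614685058594), (84.14382934570312, 56.91701889038086), 82.98348999023438)
t [ 0.5701 -0.2012  0.0817] 4.68
[-1.6 -0.6  1.6 -1.1  1.3  0.7 -1.2  0.9]
s [ 0.5723 -0.1979  0.0774] 4.43
[ 2.7 -1.   0.5  3.  -2.6 -0.9 -0.7 -2.8]
ts [ 0.5713 -0.1993  0.0799] 4.58
[-3.5 -1.9 -0.2 -2.1 -0.7 -0.2 -3.3 -0.4  0.8 -0.8 -1.2  3.5 -4.5 -0.1
 -2.7 -2.4]
```

Run:
```python
from h import *
from scipy.optimize import least_squares
t=load('top0'); s=load('scene0')
def cloud(c,u0,u1,v0,v1,f):
    P=[];UV=[]
    for v in range(v0,v1):
        for u in range(u0,u1):
            if c['range_z'][v,u]>0:
                p=at(c,u,v)
                if f(p): P.append(p);UV.append((u,v))
    return np.array(P),np.array(UV)
P,UV=cloud(s,340,384,120,160,lambda p:p[2]>.112 and abs(p[0]-.593)<.02)
d=np.array([np.cos(np.radians(82.4)),np.sin(np.radians(82.4))]);n=np.array([d[1],-d[0]])
xy=P[:,:2]-[.5932,.2183]
print('scene strip',len(P),'along',(xy@d).min(),(xy@d).max(),'across',(xy@n).min(),(xy@n).max(),'z',P[:,2].max(),np.percentile(P[:,2],70))
# corner fits w/ half pixel
C=np.array([[75,70,20],[75,-145,20],[-75,-145,20],[-75,70,20]])/1000
ut=(np.array([(65,106),(603,58),(649,437),(103,488)])+.5)/6-.5+[370,165]
us=(np.array([(733,258),(352,656),(60,450),(448,97)])+.5)/5-.5+[130,225]
def tf(p,q): c,s_=np.cos(p[2]),np.sin(p[2]); return np.array([p[0]+c*q[0]-s_*q[1],p[1]+s_*q[0]+c*q[1],q[2]])
def res(p,which): 
    o=[]
    if 't' in which: o+=[(proj(t,tf(p,q))-u)/378*.88 for q,u in zip(C,ut)]
    if 's' in which: o+=[(proj(s,tf(p,q))-u)/517*1.1 for q,u in zip(C,us)]
    return np.ravel(o)*1000
for w in ('t','s','ts'):
    f=least_squares(res,[.55,-.22,0.1],args=(w,)); print(w,f.x.round(4),np.degrees(f.x[2]).round(2))
# stand top depth cloud outline
for c,b,nm in ((t,(370,490,165,255),'top'),(s,(130,290,225,360),'scene')):
    P,_=cloud(c,*b,lambda p:.012<p[2]<.028)
    r=cv2.minAreaRect((P[:,:2]*1000).astype(np.float32)); print(nm,'z',np.median(P[:,2]),r)
# panel face
for c,b,nm in ((t,(388,448,190,215),'top'),(s,(196,250,240,305),'scene')):
    P,_=cloud(c,*b,lambda p:.035<p[2]<.1)
    # ransac plane near expected normal
    best=None;rng=np.random.default_rng(0)
    for _ in range(500):
        a=P[rng.choice(len(P),3,False)]; nn=np.cross(a[1]-a[0],a[2]-a[0]); L=np.linalg.norm(nn)
        if L<1e-6: continue
        nn/=L; nn*=np.sign(nn[0]); 
        if abs(nn[2]-.34)>.15 or nn[0]<.8: continue
        k=abs((P-a[0])@nn)<.003
        if best is None or k.sum()>best.sum(): best=k
    Q=P[best]; m=Q.mean(0); nn=np.linalg.svd(Q-m)[2][2]; nn*=np.sign(nn[0])
    print(nm,len(Q),'face n',nn.round(3),'tilt',np.degrees(np.arcsin(nn[2])).round(1),'yaw',np.degrees(np.arctan2(nn[1],nn[0])).round(2),'pt',m.round(4), 'z rng',Q[:,2].min(),Q[:,2].max())
    yaw=np.radians(4.6); y=np.array([-np.sin(yaw),np.cos(yaw),0]); print('  y ext',(Q@y).min(),(Q@y).max())
    # crossing at z=.032
    k=(nn@m-nn[2]*.032-nn[1]*m[1])/nn[0]; print('  face line at z=.032, y=',m[1],'x=',k)
```

```text
scene strip 190 along -0.03936117728502973 0.04475631716216863 across -0.006926207359045993 0.005405791506815923 z 0.12625893975822733 0.12248518528213853
t [ 0.5711 -0.2003  0.0818] 4.68
s [ 0.571  -0.1978  0.0778] 4.46
ts [ 0.5711 -0.1989  0.0798] 4.57
top z 0.02087493046729283 ((574.1976318359375, -237.51678466796875), (150.7636260986328, 215.36419677734375), 4.656553745269775)
scene z 0.019901356905804746 ((631.1622924804688, -232.07171630859375), (267.9183349609375, 215.7771759033203), 4.634867191314697)
top 577 face n [0.917 0.082 0.391] tilt 23.0 yaw 5.11 pt [ 0.5826 -0.1977  0.0703] z rng 0.03500963696136661 0.09554538304288973
  y ext -0.3004875923717332 -0.1904624247295953
  face line at z=.032, y= -0.1976853258038722 x= 0.5989009586588795
scene 1529 face n [0.935 0.062 0.349] tilt 20.4 yaw 3.78 pt [ 0.5828 -0.2001  0.0658] z rng 0.03500381989660828 0.09498166807319663
  y ext -0.2995982297970934 -0.18873924965342237
  face line at z=.032, y= -0.20009828249946596 x= 0.5953796997972415
```

Run:
```python
from h import *
st=get_state(); M=R.from_quat(st['eef_rot']); print(M.as_matrix().round(3))
a=np.radians(-7.6)
for sg in (1,-1):
    x=sg*np.array([np.cos(a),np.sin(a),0]); y=np.array([0,0,-1.]); T=np.c_[x,y,np.cross(x,y)]
    print(sg,np.degrees((R.from_matrix(T)*M.inv()).as_rotvec()).round(2))
print((np.array([.5934,.2196,.25])-st['tcp_pos']).round(4))
```

```text
[[ 0.341 -0.001 -0.94 ]
 [ 0.94  -0.001  0.341]
 [-0.001 -1.     0.   ]]
1 [ 2.000e-02 -7.000e-02 -7.767e+01]
-1 [7.0000e-02 2.0000e-02 1.0233e+02]
[ 4.146e-01 -2.738e-01  2.000e-04]
```

```bash
python3 -m crank '[[[3.2,-2.1,0],[0,0,-6]],[[3.2,-2.1,0],[0,0,-6]],[[3.2,-2.1,0],[0,0,-6]],[[3.2,-2.1,0],[0,0,-6]],[[3.2,-2.1,0],[0,0,-6]],[[3.2,-2.1,0],[0,0,-6]],[[3.2,-2.1,0],[0,0,-6]],[[3.2,-2.1,0],[0,0,-6]],[[3.2,-2.1,0],[0,0,-6]],[[3.2,-2.1,0],[0,0,-6]],[[3.2,-2.1,0],[0,0,-6]],[[0,0,0],[0,0,0]]]' 35 40
cat >> h.py <<'E'
def goal(p,yaw,tilt):
    """rows needed: tool x-axis along stand-like x at yaw, tilted tilt deg about local y (neg = top toward -x)"""
    st=get_state(); M=R.from_quat(st['eef_rot'])
    B=R.from_euler('z',yaw,degrees=True)*R.from_euler('y',tilt,degrees=True)
    T=B*R.from_matrix(np.c_[[1,0,0],[0,0,-1],[0,1,0]].T) if False else B*R.from_matrix(np.array([[1,0,0],[0,0,1],[0,-1,0]]))
    print('clock',st['clock'],'tcp',st['tcp_pos'].round(4),'gap',round(st['finger_gap'],4),'F',st['force'].round(2))
    print('shift cm',((np.array(p)-st['tcp_pos'])*100).round(2),'turn deg',np.degrees((T*M.inv()).as_rotvec()).round(2))
    print('joints',st['joint_pos'].round(2))
E
python3 -c "
from h import *
goal([.5934,.2196,.25],-7.6,0)"
```

```text
clock: 1.1
tcp_pos: [0.5351, 0.2584, 0.249]
eef_rot: [0.707, 0.021, -0.021, -0.706]
force: [-0.3, -0.4, -0.4]
finger_gap: 0.0295
clock 1.1 tcp [0.5351 0.2584 0.249 ] gap 0.0295 F [-0.34 -0.44 -0.35]
shift cm [ 5.83 -3.88  0.1 ] turn deg [ 8.000e-02 -1.000e-02 -1.106e+01]
joints [ 0.25  0.47  1.28 -0.    1.4   0.19]
```

```bash
python3 -m crank '[[[3,-2,0],[0,0,-6]],[[3,-2,0],[0,0,-5.1]],[[0,0,0],[0,0,0]],[[0,0,0],[0,0,0]],[[0,0,0],[0,0,0]]]'
python3 -c "
from h import *
goal([.5934,.2196,.25],-7.6,0)
take('scene','s1');take('top','t1');crop('s1',270,40,410,190,4,'s1c')"
```

```text
clock: 1.52
tcp_pos: [0.5904, 0.223, 0.2499]
eef_rot: [-0.706, 0.043, -0.043, 0.706]
force: [-0.9, -0.5, -0.7]
finger_gap: 0.03
clock 1.5167 tcp [0.5904 0.223  0.2499] gap 0.03 F [-0.86 -0.46 -0.65]
shift cm [ 0.3  -0.34  0.01] turn deg [-0.01 -0.06 -0.64]
joints [0.18 0.55 1.14 0.   1.45 0.3 ]
```

View pics/s1c.png

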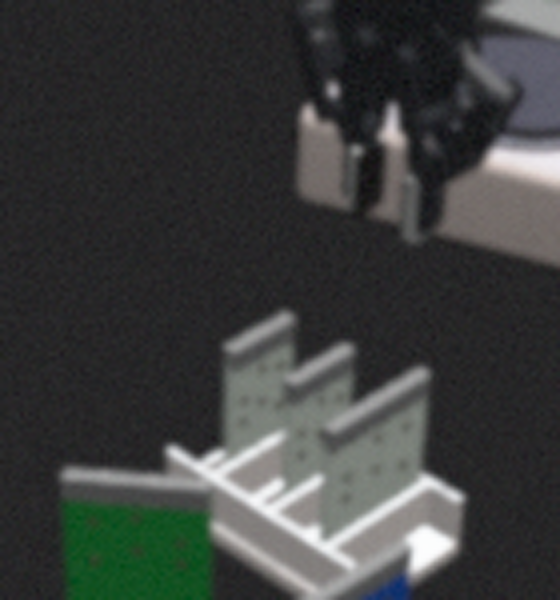

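View pics/t1.png

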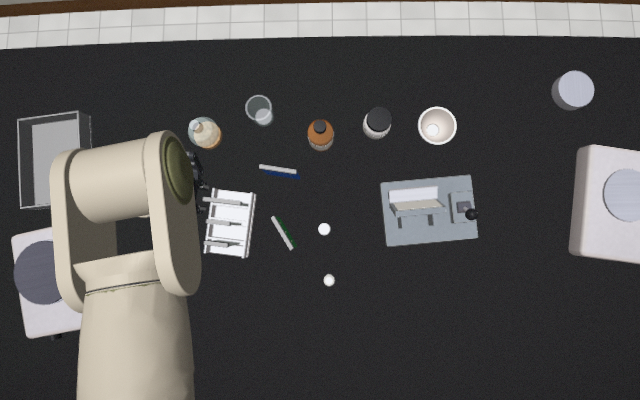

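```bash
python3 -m crank '[[[0.1,-0.1,-1.5],[0,0,-0.6]],[[0.1,-0.1,-2],[0,0,0]],[[0.1,-0.1,-2],[0,0,0]],[[0,0,-2],[0,0,0]],[[0,0,0],[0,0,0]],[[0,0,0],[0,0,0]],[[0,0,0],[0,0,0]]]'
python3 -c "
from h import *
goal([.5934,.2196,.114],-7.6,0)
s=take('scene','s2');take('top','t2');crop('s2',290,80,400,200,5,'s2c')
print(proj(s,[.5934,.2196,.122]),proj(s,get_state()['tcp_pos']))"
```

```text
clock: 2.2
tcp_pos: [0.5941, 0.2202, 0.177]
eef_rot: [-0.705, 0.046, -0.047, 0.706]
force: [-0.3, 0.8, -0.2]
finger_gap: 0.0297
clock 2.2 tcp [0.5941 0.2202 0.177 ] gap 0.0297 F [-0.34  0.75 -0.19]
shift cm [-0.07 -0.06 -6.3 ] turn deg [-0.02  0.13 -0.03]
joints [0.17 0.61 1.24 0.   1.29 0.3 ]
[363.75439334 139.84805362] [365.7334887  118.82366189]
```

View pics/s2c.png

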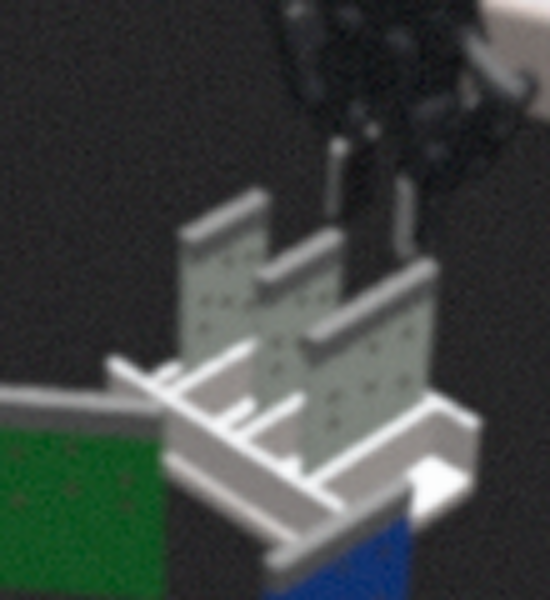

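```bash
python3 -m crank '[[[0,0,-1.6],[0,0,0]],[[0,0,-1.6],[0,0,0]],[[0,0,-1.6],[0,0,0]],[[0,0,-1.5],[0,0,0]],[[0,0,0],[0,0,0]],[[0,0,0],[0,0,0]],[[0,0,0],[0,0,0]]]'
python3 -c "
from h import *
goal([.5934,.2196,.114],-7.6,0)
s=take('scene','s3');take('top','t3');crop('s3',310,100,400,190,7,'s3c')"
```

```text
clock: 2.88
tcp_pos: [0.5946, 0.2198, 0.114]
eef_rot: [-0.705, 0.046, -0.048, 0.706]
force: [0.1, -0.4, 0.9]
finger_gap: 0.0296
clock 2.8833 tcp [0.5946 0.2198 0.114 ] gap 0.0296 F [ 0.11 -0.35  0.87]
shift cm [-0.12 -0.02  0.  ] turn deg [-0.02  0.14  0.02]
joints [0.17 0.67 1.31 0.   1.16 0.3 ]
```

View pics/s3c.png

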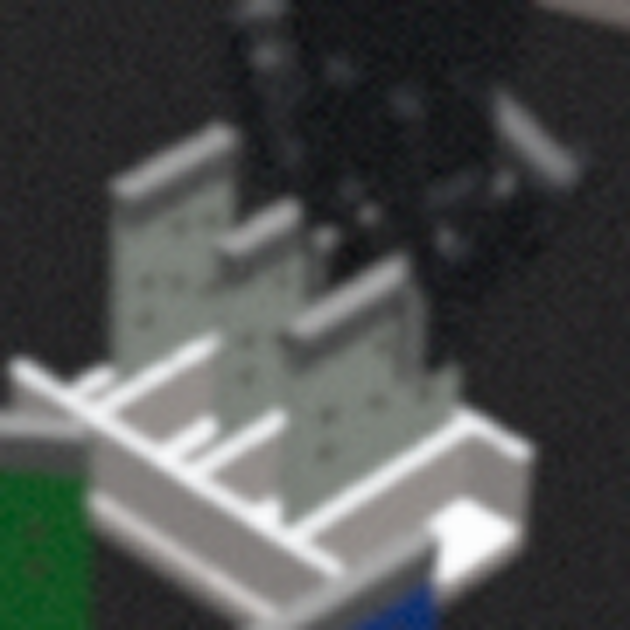

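Run:
```python
from h import *
s=load('s3'); st=get_state(); M=R.from_quat(st['eef_rot']).as_matrix()
for jx in (-29,-15,15,29):
    print(jx,[((proj(s,st['tcp_pos']+M@np.array([jx,fy,w])/1000)-[310,100])*7).round().astype(int).tolist() for fy in (19,) for w in (-11,11)])
print('strip ends',[((proj(s,np.array([.5934,.2196,.122])+sg*.04*np.array([.132,.991,0]))-[310,100])*7).round() for sg in (-1,1)])
z=s['range_z']
for v in range(136,156,3): print(v,[at(s,u,v).round(3).tolist() if z[v,u]>0 else 0 for u in range(364,380,3)])
```

```text
-29 [[284, 324], [331, 296]]
-15 [[316, 344], [363, 315]]
15 [[386, 385], [433, 356]]
29 [[419, 405], [466, 376]]
strip ends [array([288., 332.]), array([461., 228.])]
136 [[0.496, 0.373, 0.003], [0.609, 0.206, 0.147], [0.617, 0.206, 0.15], [0.62, 0.213, 0.148], [0.632, 0.204, 0.158], [0.64, 0.204, 0.162]]
139 [[0.593, 0.222, 0.123], [0.598, 0.226, 0.123], [0.617, 0.206, 0.143], [0.623, 0.209, 0.143], [0.633, 0.205, 0.15], [0.641, 0.204, 0.155]]
142 [[0.594, 0.22, 0.117], [0.61, 0.207, 0.131], [0.614, 0.212, 0.13], [0.622, 0.212, 0.133], [0.635, 0.202, 0.145], [0.638, 0.21, 0.143]]
145 [[0.595, 0.219, 0.109], [0.609, 0.209, 0.122], [0.616, 0.21, 0.124], [0.621, 0.215, 0.124], [0.622, 0.225, 0.118], [0.547, 0.366, 0.002]]
148 [[0.595, 0.22, 0.1], [0.61, 0.209, 0.114], [0.615, 0.213, 0.114], [0.623, 0.213, 0.117], [0.623, 0.225, 0.111], [0.553, 0.357, 0.0]]
151 [[0.596, 0.22, 0.092], [0.612, 0.207, 0.108], [0.616, 0.212, 0.107], [0.623, 0.213, 0.109], [0.556, 0.34, 0.002], [0.561, 0.346, 0.001]]
154 [[0.594, 0.224, 0.081], [0.612, 0.207, 0.1], [0.615, 0.215, 0.097], [0.6, 0.253, 0.066], [0.562, 0.331, 0.001], [0.569, 0.333, 0.003]]
```

```bash
python3 -m crank '[[[-0.1,0,0],[0,0,0]],[[0,0,0],[0,0,0]],[[0,0,0],[0,0,0]],[[0,0,0],[0,0,0]],[[0,0,0],[0,0,0]],[[0,0,0],[0,0,0]],[[0,0,0],[0,0,0]]]' 0 40
python3 -c "
from h import *
goal([.5934,.2196,.114],-7.6,0)"
```

```text
clock: 3.57
tcp_pos: [0.5933, 0.2196, 0.1131]
eef_rot: [-0.705, 0.047, -0.047, 0.706]
force: [-1.3, 0.1, 5.6]
finger_gap: 0.0084
clock 3.5667 tcp [0.5933 0.2196 0.1131] gap 0.0084 F [-1.32  0.07  5.64]
shift cm [ 0.01 -0.    0.09] turn deg [-0.01  0.07  0.03]
joints [0.17 0.67 1.31 0.   1.16 0.3 ]
```

Gripped (8.4 mm gap ≈ 9 mm strip). Lift straight up.

```bash
python3 -m crank '[[[0,0,0.5],[0,0,0]],[[0,0,1],[0,0,0]],[[0,0,1],[0,0,0]],[[0,0,1],[0,0,0]],[[0,0,1.5],[0,0,0]],[[0,0,2],[0,0,0]],[[0,0,2],[0,0,0]],[[0,0,2],[0,0,0]],[[0,0,2],[0,0,0]],[[0,0,1],[0,0,0]],[[0,0,0],[0,0,0]],[[0,0,0],[0,0,0]]]'
python3 -c "
from h import *
goal([.5623,-.2,.25],4.6,0)
s=take('scene','s4');take('top','t4')"
```

```text
clock: 4.57
tcp_pos: [0.5928, 0.2196, 0.2521]
eef_rot: [-0.706, 0.047, -0.047, 0.706]
force: [0.3, -0.3, -1.0]
finger_gap: 0.0083
clock 4.5667 tcp [0.5928 0.2196 0.2521] gap 0.0083 F [ 0.33 -0.29 -0.96]
shift cm [ -3.05 -41.96  -0.21] turn deg [-0.    0.   12.22]
joints [0.17 0.56 1.13 0.   1.45 0.3 ]
```

View pics/s4.png

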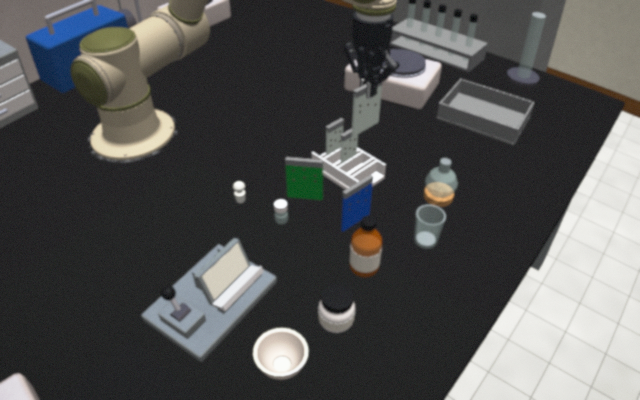

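```bash
python3 -m crank '[[[-0.1,-1.5,0],[0,0,0.5]],[[-0.3,-3,0],[0,0,1.1]],[[-0.3,-3.6,0],[0,0,1.1]],[[-0.3,-3.6,0],[0,0,1.1]],[[-0.3,-3.6,0],[0,0,1.1]],[[-0.3,-3.6,0],[0,0,1.1]],[[-0.3,-3.6,0],[0,0,1.1]],[[-0.3,-3.6,0],[0,0,1.1]],[[-0.3,-3.6,0],[0,0,1.1]],[[-0.3,-3.6,0],[0,0,1.1]],[[-0.3,-3.6,0],[0,0,1.1]],[[0,-2.5,0],[0,0,0.5]]]'
python3 -m crank '[[[0,-1.5,0],[0,0,0]],[[0,-0.6,0],[0,0,0]],[[0,0,0],[0,0,0]],[[0,0,0],[0,0,0]],[[0,0,0],[0,0,0]]]'
python3 -c "
from h import *
goal([.5623,-.2,.25],4.6,-20)
s=take('scene','s5');take('top','t5')"
```

```text
clock: 5.67
tcp_pos: [0.5609, -0.1772, 0.251]
eef_rot: [-0.706, -0.026, 0.027, 0.707]
force: [1.3, -0.5, -1.3]
finger_gap: 0.0082
clock: 6.08
tcp_pos: [0.5622, -0.1939, 0.2522]
eef_rot: [-0.706, -0.027, 0.028, 0.707]
force: [0.3, 0.6, -0.4]
finger_gap: 0.0081
clock 6.0833 tcp [ 0.5622 -0.1939  0.2522] gap 0.0081 F [ 0.33  0.59 -0.39]
shift cm [ 0.01 -0.61 -0.22] turn deg [  1.55 -19.95   0.13]
joints [-0.53  0.47  1.27  0.    1.4  -0.61]
```

View pics/s5.png

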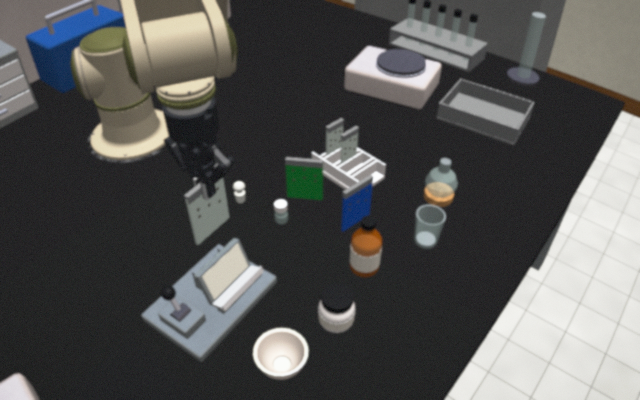

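View pics/t5.png

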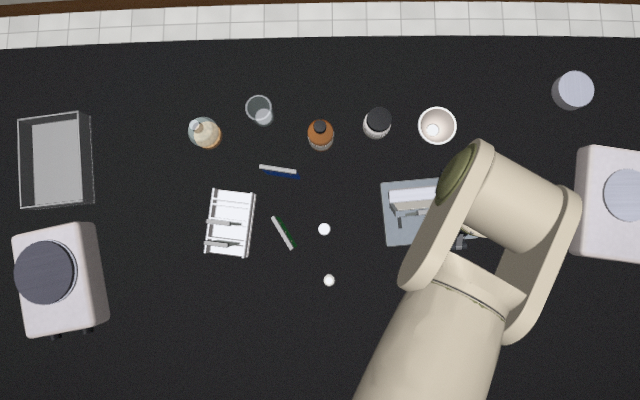

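```bash
cat >> h.py <<'E'
def platefit(tag,box,off=(-.009,.009)):
    s=load(tag); st=get_state(); M=R.from_quat(st['eef_rot']).as_matrix(); Q=[]
    for v in range(box[2],box[3]):
        for u in range(box[0],box[1]):
            if s['range_z'][v,u]>0:
                q=M.T@(at(s,u,v)-st['tcp_pos'])
                if off[0]<q[0]<off[1] and abs(q[2])<.055 and -.02<q[1]<.125: Q.append(q)
    Q=np.array(Q)*1000; lo=Q[Q[:,1]>30]
    print('n',len(Q),'tool-frame width min/max',np.percentile(lo[:,2],[0,1,99,100]).round(1),'along',np.percentile(Q[:,1],[0,1,99,100]).round(1),'face x',np.median(lo[:,0]).round(1))
    A=np.c_[lo[:,1:],np.ones(len(lo))]; print('x slope per along,width; const',np.linalg.lstsq(A,lo[:,0],rcond=None)[0].round(3))
E
python3 -c "
from h import *
platefit('s5',(180,240,170,250)); print(R.from_quat(get_state()['eef_rot']).as_matrix().round(3))
crop('s5',180,160,260,250,7,'s5c')"
```

```text
n 1775 tool-frame width min/max [-40.9 -39.7  40.8  42.8] along [-19.7 -16.7 100.5 103.2] face x 2.5
x slope per along,width; const [-2.000e-03  1.600e-02  2.588e+00]
[[ 0.997  0.    -0.078]
 [ 0.078  0.     0.997]
 [ 0.    -1.     0.   ]]
```

View pics/s5c.png

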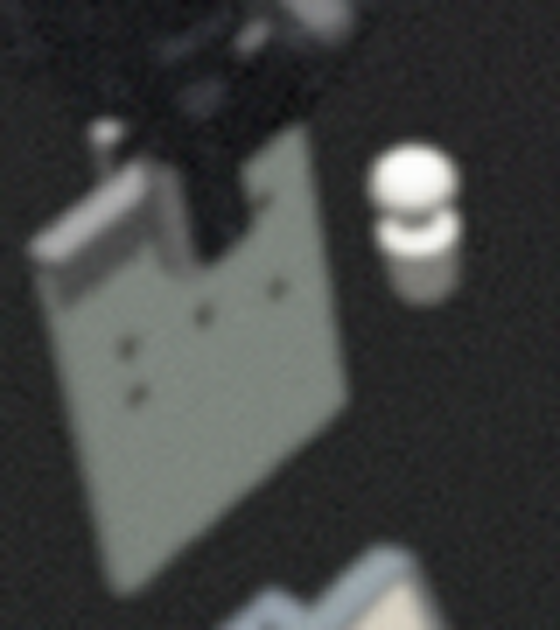

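```bash
python3 -m crank '[[[0,-0.1,0],[0.2,-2,0]],[[-0.1,-0.2,0],[0.3,-4,0]],[[-0.2,-0.2,0],[0.3,-4,0]],[[-0.2,-0.1,0],[0.3,-4,0]],[[-0.2,-0.1,0],[0.3,-4,0]],[[0,-0.1,0],[0.2,-2,0]],[[0,0,-1.5],[0,0,0]],[[0,0,-1.5],[0,0,0]],[[0,0,-1.5],[0,0,0]],[[0,0,-1],[0,0,0]],[[0,0,0],[0,0,0]],[[0,0,0],[0,0,0]]]'
python3 -c "
from h import *
goal([.5555,-.2015,.1791],4.6,-20)
s=take('scene','s6');take('top','t6');platefit('s6',(170,270,170,290))
crop('s6',140,160,290,310,5,'s6c')"
```

```text
clock: 7.18
tcp_pos: [0.5551, -0.203, 0.1975]
eef_rot: [-0.691, -0.15, -0.096, 0.701]
force: [-0.5, 0.3, -0.7]
finger_gap: 0.0083
clock 7.1833 tcp [ 0.5551 -0.203   0.1975] gap 0.0083 F [-0.47  0.26 -0.74]
shift cm [ 0.04  0.15 -1.84] turn deg [-0.09  0.05  0.18]
joints [-0.64  0.36  1.61  0.29  0.92 -0.87]
n 2250 tool-frame width min/max [-40.  -38.8  41.2  42.6] along [-19.3 -11.7 100.7 103.3] face x 1.8
x slope per along,width; const [-0.007  0.016  2.212]
```

View pics/s6c.png

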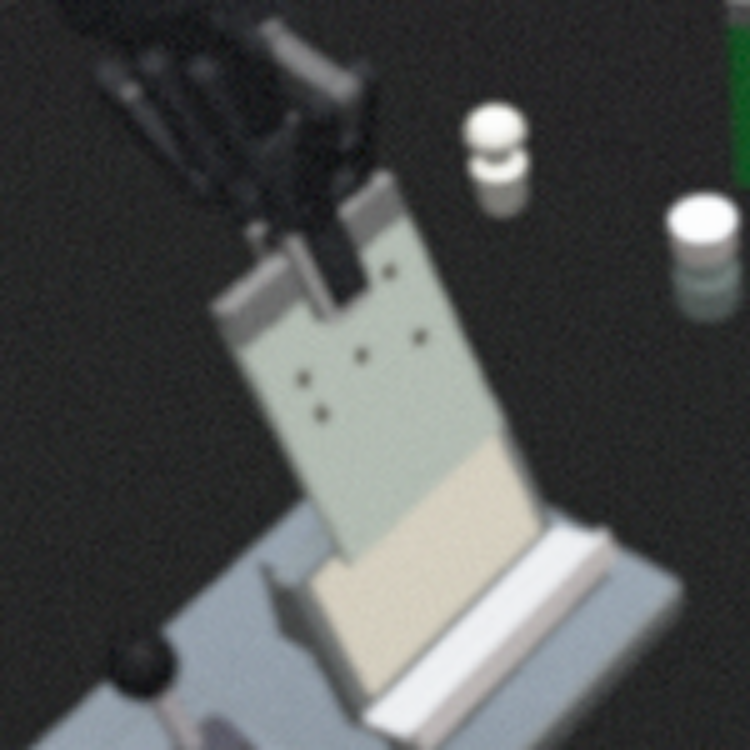

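```bash
cat >> h.py <<'E'
def face(tag,box,x0,x1,a0,a1,w=.035):
    s=load(tag); st=get_state(); M=R.from_quat(st['eef_rot']).as_matrix(); Q=[]
    for v in range(box[2],box[3]):
        for u in range(box[0],box[1]):
            if s['range_z'][v,u]>0:
                q=M.T@(at(s,u,v)-st['tcp_pos'])
                if x0<q[0]<x1 and abs(q[2])<w and a0<q[1]<a1: Q.append(q)
    Q=np.array(Q)*1000
    if len(Q)<5: print('few',len(Q)); return
    A=np.c_[Q[:,1:],np.ones(len(Q))]; c=np.linalg.lstsq(A,Q[:,0],rcond=None)[0]
    print('face n',len(Q),'median x',np.median(Q[:,0]).round(1),'slopes along,width,const',c.round(3),'along range',Q[:,1].min().round(1),Q[:,1].max().round(1))
    return Q
E
python3 - <<'E'
from h import *
Q=face('s6',(190,260,230,310),-.03,.0,.115,.150)
# panel lateral extent and ledge in tool frame
s=load('s6'); st=get_state(); M=R.from_quat(st['eef_rot']).as_matrix(); Q=[]
for v in range(230,320):
    for u in range(190,275):
        if s['range_z'][v,u]>0: Q.append(M.T@(at(s,u,v)-st['tcp_pos'])*1000)
Q=np.array(Q)
f=Q[(Q[:,1]>110)&(Q[:,1]<150)&(Q[:,0]>-22)&(Q[:,0]<0)&(abs(Q[:,2])<70)]
print('face width ext',np.percentile(f[:,2],[0,1,99,100]).round(1), 'med x',np.median(f[:,0]))
for x0 in range(-10,24,4):
    l=Q[(Q[:,0]>x0)&(Q[:,0]<x0+4)&(abs(Q[:,2])<40)&(Q[:,1]>125)&(Q[:,1]<185)]; print(x0,len(l),np.median(l[:,1]).round(1) if len(l) else '')
E
```

```text
face n 527 median x -19.5 slopes along,width,const [-1.0000e-03  1.3000e-02 -1.9226e+01] along range 115.9 149.8
face width ext [-51.2 -50.7  56.3  57.8] med x -19.476921851329433
-10 60 169.6
-6 49 169.4
-2 42 169.1
2 2 184.0
6 151 170.0
10 114 169.6
14 0 
18 0 
22 0
```

```bash
python3 -m crank '[[[-0.67,0.15,-0.24],[0,0,0]],[[0,0,0],[0,0,0]],[[0.45,0.04,-1.24],[0,0,0]],[[0.45,0.03,-1.24],[0,0,0]],[[0.45,0.04,-1.24],[0,0,0]],[[0.45,0.03,-1.24],[0,0,0]],[[0.22,0.02,-0.62],[0,0,0]],[[0,0,0],[0,0,0]],[[0,0,0],[0,0,0]],[[0,0,0],[0,0,0]]]'
cat >> h.py <<'E'
def rel(tag):
    s=load(tag); st=get_state(); M=R.from_quat(st['eef_rot']).as_matrix(); Q=[]
    for v in range(220,320):
        for u in range(150,275):
            if s['range_z'][v,u]>0: Q.append(M.T@(at(s,u,v)-st['tcp_pos'])*1000)
    Q=np.array(Q); return Q
E
python3 - <<'E'
from h import *
st=get_state(); print(st['tcp_pos'].round(4),st['force'].round(2),st['clock'])
take('scene','s7');platefit('s7',(150,290,170,310),(-.008,.008)); crop('s7',140,190,290,310,5,'s7c')
Q=rel('s7')
for x0 in range(-16,24,4):
    l=Q[(Q[:,0]>x0)&(Q[:,0]<x0+4)&(abs(Q[:,2])<38)&(Q[:,1]>85)&(Q[:,1]<125)]; print(x0,len(l),np.percentile(l[:,1],[5,50,95]).round(1) if len(l) else '')
f=Q[(Q[:,1]>50)&(Q[:,1]<100)&(Q[:,0]>-16)&(Q[:,0]<-6)&(abs(Q[:,2])<70)]
print(len(f),'face width',np.percentile(f[:,2],[0,1,99,100]).round(1),'x',np.median(f[:,0]))
E
```

```text
clock: 8.12
tcp_pos: [0.5686, -0.2005, 0.1398]
eef_rot: [-0.691, -0.15, -0.097, 0.701]
force: [-0.6, 0.2, -0.1]
finger_gap: 0.0083
[ 0.5686 -0.2005  0.1398] [-0.58  0.25 -0.12] 8.1167
n 2301 tool-frame width min/max [-54.6 -53.   49.4  54.8] along [-19.8 -11.  112.  120. ] face x 2.2
x slope per along,width; const [-0.026  0.012  3.805]
-16 16 [ 89.3  97.5 109.8]
-12 36 [ 97.2 110.5 111.7]
-8 48 [107.8 109.9 111.7]
-4 64 [ 88.4 109.6 111.4]
0 278 [ 86.   94.1 110.2]
4 74 [ 89.3 109.6 111.5]
8 12 [107.4 109.7 124.9]
12 32 [104.8 107.  118.1]
16 211 [104.1 110.7 117.3]
20 3 [108.1 112.4 112.6]
287 face width [-53.7 -53.4  55.7  56.6] x -12.38777569680815
```

View pics/s7c.png

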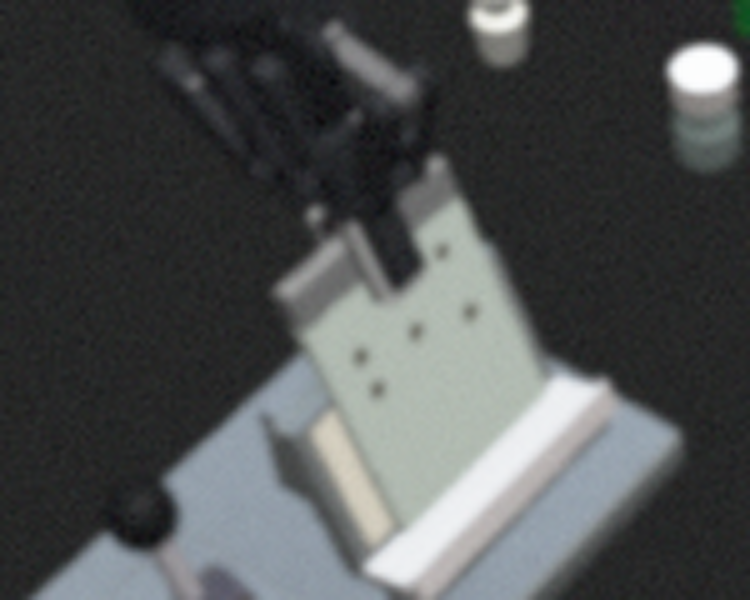

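```bash
python3 -m crank '[[[0.1,0.01,-0.28],[0,0,0]],[[0.08,0.01,-0.2],[0,0,0]],[[0.04,0,-0.12],[0,0,0]],[[0,0,0],[0,0,0]],[[0,0,0],[0,0,0]],[[0,0,0],[0,0,0]]]'
python3 -m crank '[[[-0.28,-0.02,-0.1],[0,0,0]],[[-0.28,-0.02,-0.1],[0,0,0]],[[-0.19,-0.02,-0.07],[0,0,0]],[[0,0,0],[0,0,0]],[[0,0,0],[0,0,0]],[[0,0,0],[0,0,0]]]'
```

```text
clock: 8.67
tcp_pos: [0.5706, -0.2001, 0.1331]
eef_rot: [-0.691, -0.15, -0.097, 0.701]
force: [-0.4, 0.0, -1.5]
finger_gap: 0.0084
clock: 9.17
tcp_pos: [0.5632, -0.2008, 0.1305]
eef_rot: [-0.691, -0.15, -0.097, 0.701]
force: [0.0, -0.2, -2.1]
finger_gap: 0.0084
```

```bash
python3 -m crank '[[[-0.1,-0.01,-0.03],[0,0,0]],[[0,0,0],[0,0,0]],[[0,0,0],[0,0,0]]]'
python3 -m crank '[[[-0.1,-0.01,-0.03],[0,0,0]],[[0,0,0],[0,0,0]],[[0,0,0],[0,0,0]]]'
python3 - <<'E'
from h import *
take('scene','s8');crop('s8',140,190,290,310,5,'s8c')
Q=rel('s8')
for x0 in range(-16,28,4):
    l=Q[(Q[:,0]>x0)&(Q[:,0]<x0+4)&(abs(Q[:,2])<38)&(Q[:,1]>85)&(Q[:,1]<125)]; print(x0,len(l),np.percentile(l[:,1],[5,50,95]).round(1) if len(l) else '')
for sg in (-1,1):
    f=Q[(Q[:,1]>45)&(Q[:,1]<90)&(abs(Q[:,0])<10)&(Q[:,2]*sg>44)&(Q[:,2]*sg<52)]; print('face beside plate',len(f),np.median(f[:,0]) if len(f) else '')
f=Q[(Q[:,1]>45)&(Q[:,1]<90)&(abs(Q[:,0])<10)&(abs(Q[:,2])<38)]; print('plate',len(f),np.median(f[:,0]))
E
```

```text
clock: 9.42
tcp_pos: [0.5621, -0.2008, 0.1301]
eef_rot: [-0.691, -0.15, -0.096, 0.701]
force: [0.9, -0.3, -1.5]
finger_gap: 0.0082
clock: 9.67
tcp_pos: [0.5615, -0.201, 0.1301]
eef_rot: [-0.691, -0.15, -0.097, 0.701]
force: [4.3, 0.6, -1.3]
finger_gap: 0.0084
-16 0 
-12 0 
-8 0 
-4 8 [ 91.2 103.8 104.7]
0 261 [ 85.8  94.3 103.4]
4 95 [ 86.8 101.9 104.5]
8 52 [101.9 103.2 104.7]
12 61 [101.6 103.5 124.2]
16 121 [101.9 121.4 124.7]
20 39 [101.5 124.  124.9]
24 184 [ 98.2 104.9 124.4]
face beside plate 86 -2.49397050349358
face beside plate 66 -1.6082980061656622
plate 773 2.6790166033608553
```

View pics/s8c.png

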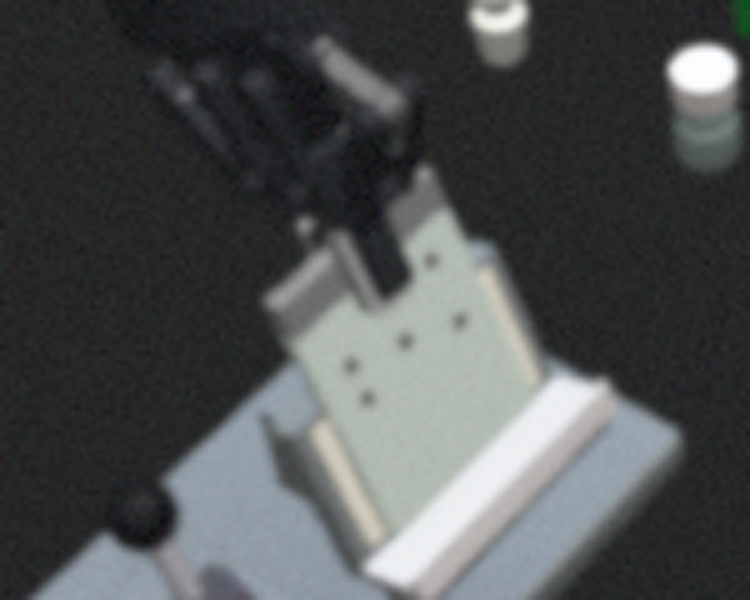

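```bash
python3 -m crank '[[[0.04,0,-0.1],[0,0,0]],[[0,0,0],[0,0,0]],[[0,0,0],[0,0,0]]]'
python3 -m crank '[[[0.02,0,-0.06],[0,0,0]],[[0,0,0],[0,0,0]],[[0,0,0],[0,0,0]]]'
```

```text
clock: 9.97
tcp_pos: [0.5619, -0.2011, 0.1291]
eef_rot: [-0.691, -0.15, -0.097, 0.701]
force: [3.7, -0.1, -0.1]
finger_gap: 0.0083
clock: 10.22
tcp_pos: [0.562, -0.2011, 0.1285]
eef_rot: [-0.691, -0.15, -0.097, 0.701]
force: [3.9, 0.1, 3.0]
finger_gap: 0.0085
```

```bash
python3 -m crank '[[[0,0,0],[0,0,0]],[[0,0,0],[0,0,0]],[[0,0,0],[0,0,0]],[[0,0,0],[0,0,0]],[[0,0,0],[0,0,0]]]' 35
python3 - <<'E'
from h import *
take('scene','s9');crop('s9',140,190,290,310,5,'s9c')
E
```

```text
clock: 10.63
tcp_pos: [0.5615, -0.2009, 0.1279]
eef_rot: [-0.691, -0.149, -0.096, 0.701]
force: [-0.3, -0.5, -0.1]
finger_gap: 0.0296
```

View pics/s9c.png

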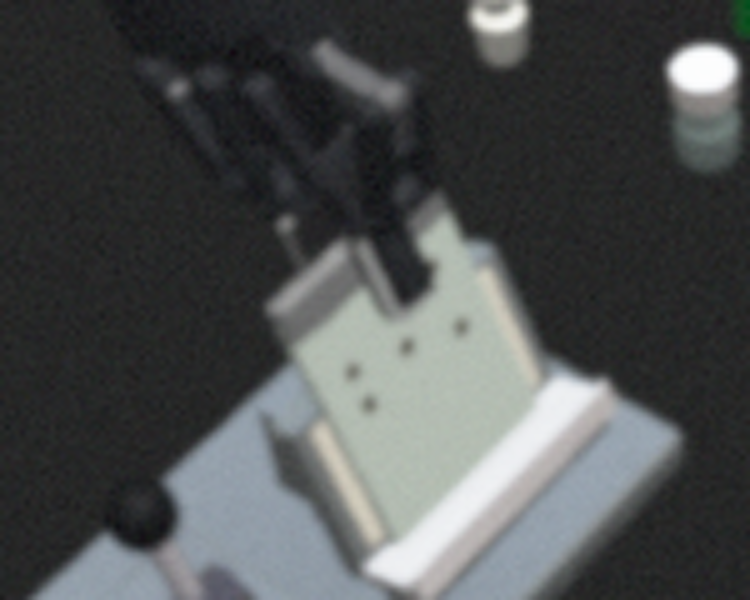

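```bash
python3 -m crank '[[[-0.17,-0.01,0.47],[0,0,0]],[[-0.34,-0.03,0.94],[0,0,0]],[[-0.34,-0.03,0.94],[0,0,0]],[[-0.5,-0.04,1.4],[0,0,0]],[[-0.7,-0.05,1.9],[0,0,0]],[[-0.7,-0.05,1.9],[0,0,0]],[[-0.7,-0.05,1.9],[0,0,0]],[[-0.3,-0.03,0.9],[0,0,0]],[[0,0,0],[0,0,0]],[[0,0,0],[0,0,0]],[[0,0,0],[0,0,0]],[[0,0,0],[0,0,0]]]'
python3 - <<'E'
from h import *
take('scene','s10');take('top','t10');crop('s10',130,190,290,340,5,'s10c')
goal([.55,-.3,.25],4.6,0)
E
```

```text
clock: 11.68
tcp_pos: [0.5241, -0.2036, 0.2305]
eef_rot: [-0.69, -0.149, -0.096, 0.701]
force: [0.3, -0.4, -0.3]
finger_gap: 0.0296
clock 11.7833 tcp [ 0.5242 -0.2036  0.2308] gap 0.0299 F [ 0.09 -0.42 -0.44]
shift cm [ 2.58 -9.64  1.92] turn deg [-1.7  19.92  0.23]
joints [-0.68  0.27  1.65  0.29  0.99 -0.89]
```

View pics/s10c.png

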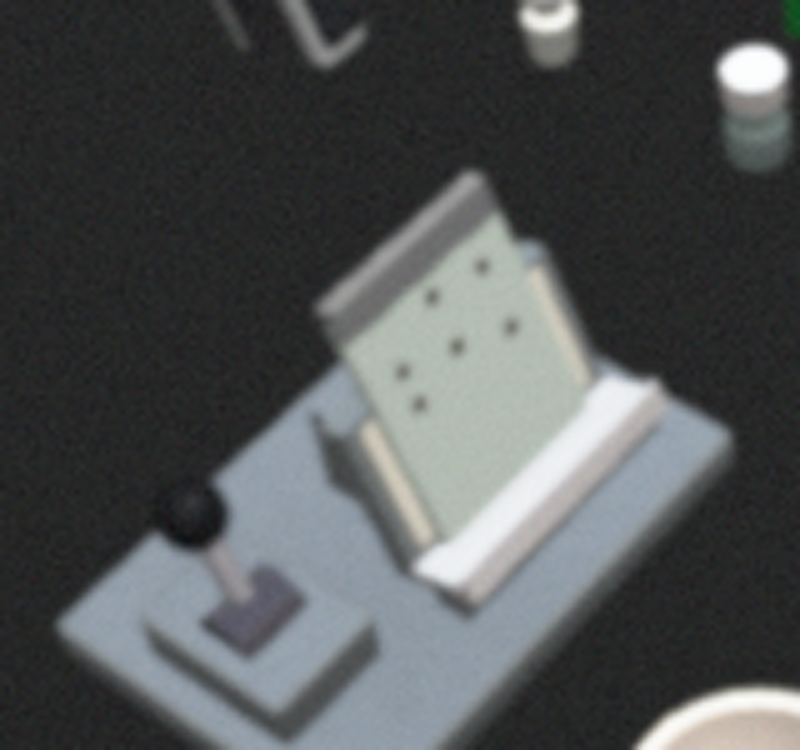

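View pics/t10.png

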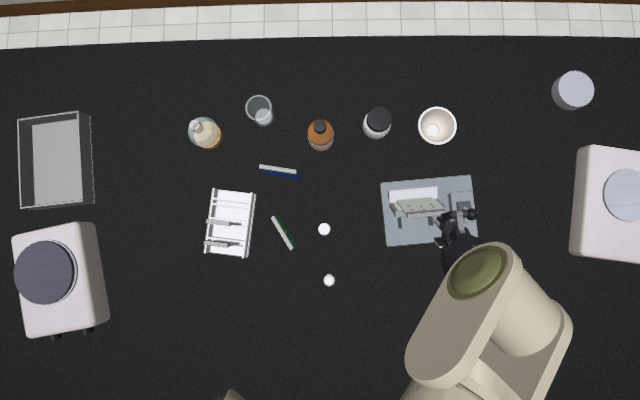

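```bash
python3 -m crank '[[[0,-1.5,0],[-0.2,2,0]],[[-0.1,-1.6,0],[-0.3,4,0]],[[-0.1,-1.6,0],[-0.3,4,0]],[[-0.1,-1.6,0],[-0.3,4,0]],[[-0.2,-1.6,0],[-0.3,4,0]],[[-0.2,-1.6,0],[-0.3,2,0.2]],[[0,-1.5,0],[0,0,0]],[[0,0,0],[0,0,0]],[[0,0,0],[0,0,0]],[[0,0,0],[0,0,0]]]' 0
python3 - <<'E'
from h import *
s0=take('scene','s11');take('top','t11');crop('s11',130,190,290,340,5,'s11c')
goal([.5172,-.3142,.091],4.6,0)
# seated plate pose check in panel frame
B=(R.from_euler('z',4.6,degrees=True)*R.from_euler('y',-20,degrees=True)).as_matrix(); o=np.array([.5957,-.1975,.032])
Q=[]
s=load('s11')
for v in range(215,310):
    for u in range(180,270):
        if s['range_z'][v,u]>0: Q.append(B.T@(at(s,u,v)-o)*1000)
Q=np.array(Q)
a=Q[(Q[:,2]>8)&(Q[:,2]<90)&(Q[:,0]>-6)&(Q[:,0]<20)&(abs(Q[:,1])<38)]
A=np.c_[a[:,1:],np.ones(len(a))]; print('plate front x=',np.linalg.lstsq(A,a[:,0],rcond=None)[0].round(3),'med',np.median(a[:,0]).round(2))
for sg in (-1,1):
    f=Q[(Q[:,2]>10)&(Q[:,2]<58)&(abs(Q[:,0])<12)&(Q[:,1]*sg>44)&(Q[:,1]*sg<53)]; print('face',sg,np.median(f[:,0]).round(2))
g=Q[(Q[:,2]>68)&(Q[:,2]<118)&(abs(Q[:,0])<14)&(abs(Q[:,1])<60)]; print('width ext',np.percentile(g[:,1],[.5,99.5]).round(1),'top',np.percentile(g[:,2],[99,99.8]).round(1))
E
```

```text
clock: 12.62
tcp_pos: [0.5172, -0.3132, 0.2314]
eef_rot: [0.707, 0.028, -0.028, -0.706]
force: [-0.3, 0.1, 0.6]
finger_gap: -0.0001
clock 12.7167 tcp [ 0.5173 -0.313   0.2317] gap -0.0 F [-0.24 -0.48  0.66]
shift cm [-1.000e-02 -1.200e-01 -1.407e+01] turn deg [ 0.08  0.   -0.01]
joints [-0.74  0.5   1.27 -0.    1.37 -0.82]
plate front x= [ 0.013 -0.008  4.523] med 4.17
face -1 -1.27
face 1 -0.11
width ext [-40.2  39.8] top [111.3 111.8]
```

View pics/s11c.png

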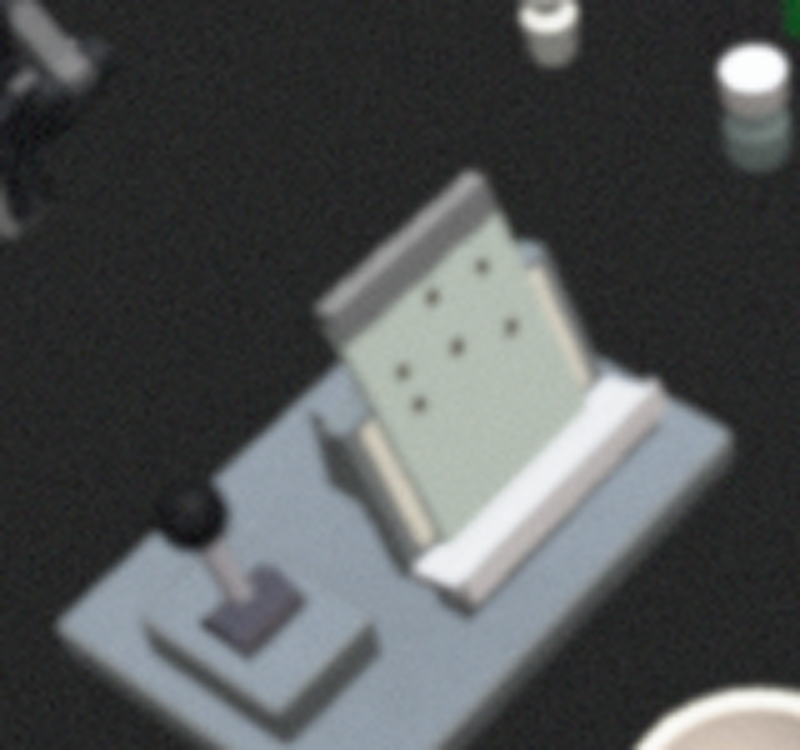

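```bash
python3 -m crank '[[[0,0,-1.5],[0,0,0]],[[0,-0.1,-2.5],[0,0,0]],[[0,0,-2.5],[0,0,0]],[[0,0,-2.5],[0,0,0]],[[0,0,-2],[0,0,0]],[[0,0,-1.5],[0,0,0]],[[0,0,-1.5],[0,0,0]],[[0,0,0],[0,0,0]],[[0,0,0],[0,0,0]],[[0,0,0],[0,0,0]]]'
python3 - <<'E'
from h import *
s=take('scene','s12');crop('s12',110,190,250,330,5,'s12c')
goal([.5172,-.3142,.091],4.6,0)
E
```

```text
clock: 13.55
tcp_pos: [0.5177, -0.3149, 0.0929]
eef_rot: [0.708, 0.029, -0.028, -0.706]
force: [-0.4, -0.2, -0.3]
finger_gap: -0.0002
clock 13.6 tcp [ 0.5177 -0.315   0.0931] gap 0.0001 F [0.29 0.02 0.06]
shift cm [-0.05  0.08 -0.21] turn deg [0.18 0.09 0.01]
joints [-0.74  0.64  1.42 -0.    1.07 -0.82]
```

View pics/s12c.png

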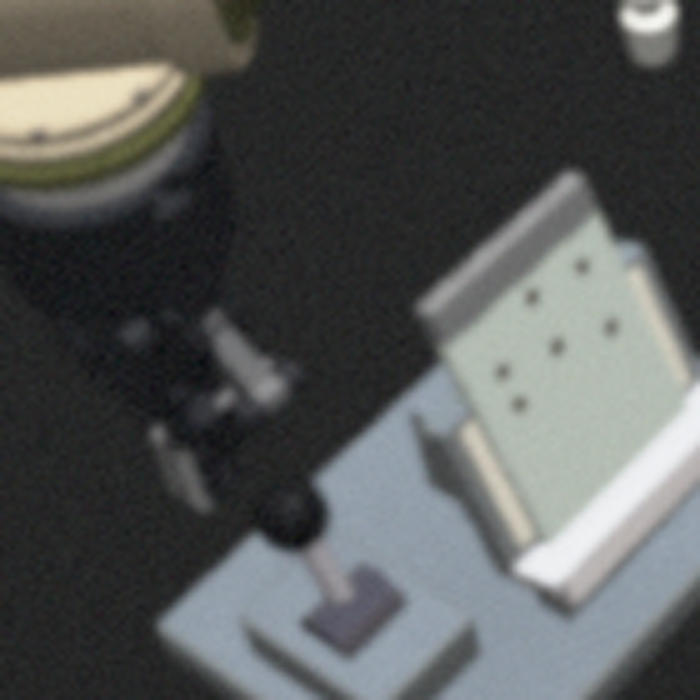

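```bash
python3 -m crank '[[[0.6,0.05,0],[0,0,0]],[[0.8,0.06,0],[0,0,0]],[[0.8,0.06,0],[0,0,0]],[[0.8,0.06,0],[0,0,0]],[[0.8,0.06,0],[0,0,0]],[[0.8,0.06,0],[0,0,0]],[[0,0,0],[0,0,0]],[[0,0,0],[0,0,0]]]'
python3 - <<'E'
from h import *
s=take('scene','s13');crop('s13',110,190,250,330,5,'s13c')
E
```

```text
clock: 14.27
tcp_pos: [0.5637, -0.3111, 0.0913]
eef_rot: [0.707, 0.028, -0.028, -0.706]
force: [-0.5, 0.6, -0.7]
finger_gap: 0.0004
```

View pics/s13c.png

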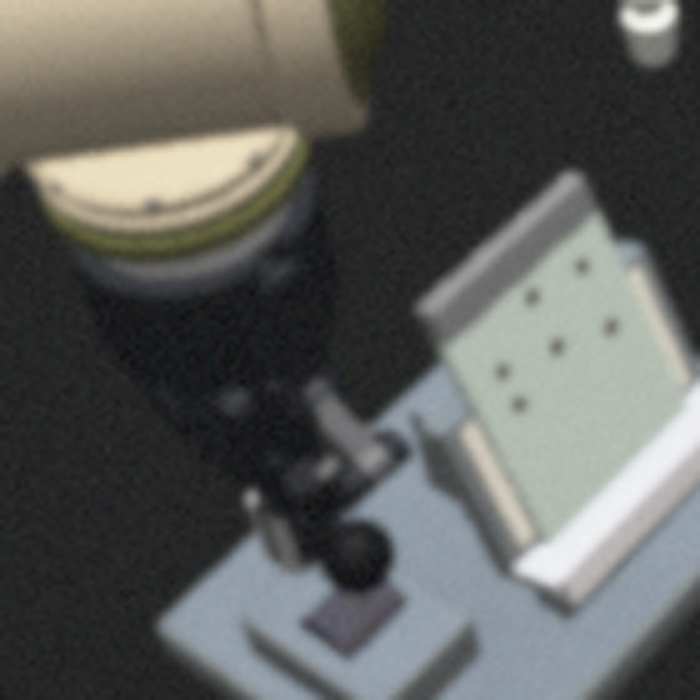

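```bash
python3 -m crank '[[[0.5,0.04,0],[0,0,0]],[[0.4,0.03,0],[0,0,0]],[[0.3,0.02,0],[0,0,0]],[[0,0,0],[0,0,0]],[[0,0,0],[0,0,0]],[[0,0,0],[0,0,0]]]'
python3 - <<'E'
from h import *
s=take('scene','s14');crop('s14',110,190,250,330,5,'s14c'); print(proj(s,[0,0,0]))
def tip(q):
    a=q-.5; y=np.radians(4.6); x=.05*np.sin(a); z=.042+.05*np.cos(a)
    return np.array([.5712+x*np.cos(y)+.108*np.sin(y),-.1995+x*np.sin(y)-.108*np.cos(y),z])
for q in (0,.1,.7,.85,1): print(q,((proj(s,tip(q))-[110,190])*5).round())
E
```

```text
clock: 14.82
tcp_pos: [0.5754, -0.3105, 0.0918]
eef_rot: [0.707, 0.028, -0.028, -0.706]
force: [-0.4, -1.0, -0.8]
finger_gap: 0.0
[131.83114381 134.13313648]
0 [281. 514.]
0.1 [289. 516.]
0.7 [348. 551.]
0.85 [364. 565.]
1 [380. 580.]
```

View pics/s14c.png

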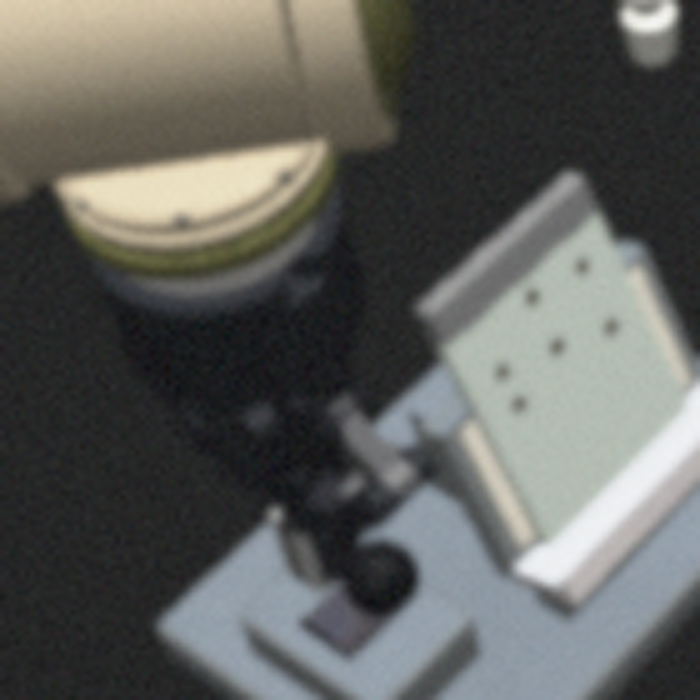

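```bash
python3 -m crank '[[[0.2,0.02,0],[0,0,0]],[[0,0,0],[0,0,0]],[[0,0,0],[0,0,0]]]'
python3 -m crank '[[[0.1,0.01,0],[0,0,0]],[[0,0,0],[0,0,0]],[[0,0,0],[0,0,0]]]'
```

```text
clock: 15.12
tcp_pos: [0.5765, -0.3104, 0.0917]
eef_rot: [0.707, 0.027, -0.029, -0.706]
force: [-6.2, -0.5, 2.3]
finger_gap: -0.0003
clock: 15.37
tcp_pos: [0.5767, -0.3104, 0.0917]
eef_rot: [0.707, 0.027, -0.03, -0.706]
force: [-11.1, -0.1, 4.5]
finger_gap: 0.0002
```

At the stop (force rising, ball at its end position). Back off and raise.

```bash
python3 -m crank '[[[-0.5,-0.04,0],[0,0,0]],[[-1,-0.08,0],[0,0,0]],[[-2,-0.16,0],[0,0,0]],[[-2,-0.16,0],[0,0,0]],[[-1,-0.1,1.5],[0,0,0]],[[-1,0,2.5],[0,0,0]],[[0,0,3],[0,0,0]],[[0,0,3],[0,0,0]],[[0,0,3],[0,0,0]],[[0,0,1],[0,0,0]],[[0,0,0],[0,0,0]],[[0,0,0],[0,0,0]]]'
python3 - <<'E'
from h import *
s=take('scene','s15');take('top','t15');crop('s15',110,190,290,330,4,'s15c')
print(get_state()['qd'].round(3))
B=(R.from_euler('z',4.6,degrees=True)*R.from_euler('y',-20,degrees=True)).as_matrix(); o=np.array([.5957,-.1975,.032])
Q=np.array([B.T@(at(s,u,v)-o)*1000 for v in range(215,310) for u in range(180,270) if s['range_z'][v,u]>0])
a=Q[(Q[:,2]>8)&(Q[:,2]<90)&(Q[:,0]>-6)&(Q[:,0]<20)&(abs(Q[:,1])<38)]
A=np.c_[a[:,1:],np.ones(len(a))]; print('plate front x=',np.linalg.lstsq(A,a[:,0],rcond=None)[0].round(3))
g=Q[(Q[:,2]>68)&(Q[:,2]<118)&(abs(Q[:,0])<14)&(abs(Q[:,1])<60)]; print('width ext',np.percentile(g[:,1],[.5,99.5]).round(1),'top',np.percentile(g[:,2],[99,99.8]).round(1))
E
```

```text
clock: 16.37
tcp_pos: [0.5031, -0.3154, 0.231]
eef_rot: [0.707, 0.028, -0.028, -0.706]
force: [-0.0, 0.6, -0.8]
finger_gap: -0.0001
[ 0.     0.006 -0.003  0.     0.005  0.001]
plate front x= [ 0.015 -0.008  4.54 ]
width ext [-40.3  39.8] top [111.1 111.6]
```

View pics/s15c.png

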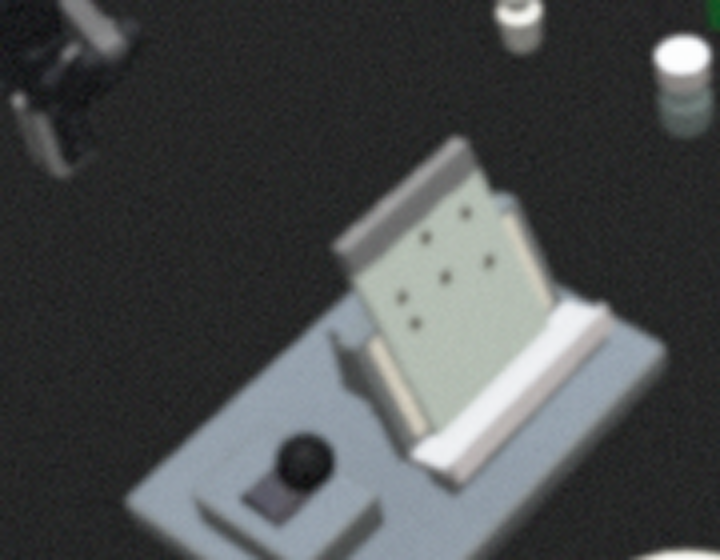

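View pics/t15.png

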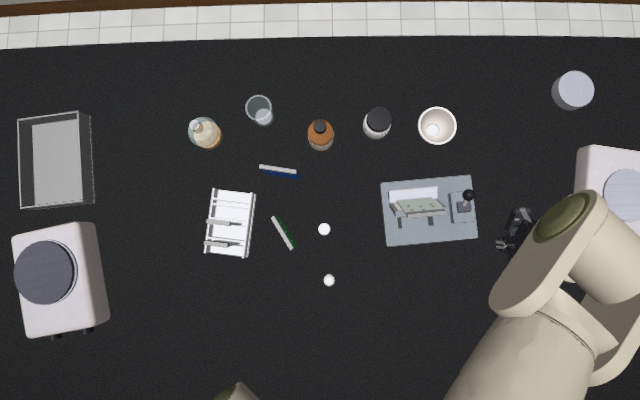

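The plate is seated flat and centred. The toggle ball stays fully over, at crop (306,462) in the scene view. The narrow plates and bystanders are where they started in the top view, and the arm is clear. Handing in.

```bash
python3 -c "
from cell import job_done
print(job_done())"
```

```text
the job is handed in; nothing more can be done
None
```

I moved the wide plate from the far slot of the rack to the light panel, flipped the toggle away from the robot, and handed the job in at about 16.5 s of the 51 s allowed. No verdict was reported.

- **Plate:** I lifted it straight up, lowered it onto the ledge until the force reading showed contact, and released it leaning on the face. The last range check puts it flat to within about 1° and centred to within about 1 mm, strip up. Its measured top edge is about 111 mm up the face, against 110 mm for a foot on the ledge.
- **Toggle:** I pushed it until it hit its end stop at about 11 N, then backed off. In the last pictures the ball stays in its fully-over position; I judged this from the images, since there is no direct joint reading.
- **Everything else:** in the last top view both narrow plates, all the bystanders and the blue and green look-alikes look unmoved. The arm ended raised and clear of everything.

No check failed. The two cameras disagreed by about 2 mm on the stand's position, so I used range readings relative to the panel for the final approach.

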